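# Load the cutter cassette into the dough divider

## Task

Load the cutter cassette with the blue grip into the dough divider: set it down flat on the machine's loading plate, then slide it along the lane, against the sprung yellow ejector, until the orange pawl clicks in behind it and holds it there, and let go. Push steadily and gently by feel, never ramming it into the bumpers, and leave the red cassette, bowl and scraper alone.

Things in the scene. Friction and masses are not known exactly. Their poses are not given: they have to be found in the camera images.
- cassette_grip (a point): Cutter cassette with a blue grip bar, 350 g (+-25 %), flat on the bench in one of two places. White body 90 (x) x 70 (y) x 28 mm high; bar on top 50 (x) x 18 (y) mm, 28 to 68 mm above the underside; 6 mm end plates at both x ends, 52 mm high. The point: on the bar's middle, 50 mm above the underside, z up. Same both ways round. Grip across the 18 mm, from above.
- spare_grip (a point): The same kind of cassette, but with a red grip bar; same sizes and same point. It lies in the other of the two places. Leave alone (not moved 20 mm).
- dock: Loading bay of the dough divider, fixed. Origin on the bench under the middle of the lane's mouth; x = push direction, z up. Slippery steel base plate 160 mm wide, x = -130 to 300 mm; its top, 10 mm above the bench, is the lane's floor. White housing 170 mm high from x = 235 mm.
- dock_plate (a point): Middle of the open loading plate, on its top: 75 mm before the mouth (x = -75 mm, z = 10 mm in the bay's frame), same axes as the bay. From 35 mm before the mouth flared guides narrow to the lane: 75 mm wide between straight rails (each 10 mm wide, top at z = 22 mm, x = 0 to 185 mm), so the cassette has 2.5 mm each side.
- dock_lane (a point): On the lane floor at x = 135 mm in the bay's frame, same axes. A grey latch head (68 mm high) is clamped over the lane, each time elsewhere: its yellow ejector's face is 0 to 34 mm beyond this point, NOT measured: find it by feel. Black rubber bumpers stand 14.5 mm beyond that face, yield 4 N per mm; the cassette must not press on them with over 17 N (4 mm).
- ejector (a joint): How far the yellow sprung ejector is pushed in, m: 0 at rest (5.2 N, then +0.35 N per mm). The orange pawl (on the lane's -y side, z = 24 to 36 mm) clicks in behind the cassette at about 0.011; short of that the cassette slides back out. Let go after the click it rests on the pawl at about 0.007. To the click 6 to 12 N of push; 14 to 20 N means on the bumpers (from 0.0145), past the click.
- bowl_mid (a point): White mixing bowl, 150 mm across, 75 mm high; the point is on its axis, half-way up. Leave alone.
- scraper_mid (a point): Blue dough scraper with a wooden grip lying flat, about 100 x 90 x 16 mm; the point is 4 mm above its underside. Leave alone.
Things that resemble listed ones, but are neither listed nor needed, are in the scene too. What is shaped like the part that bears cassette_grip but turquoise is not meant.

How it is judged:
On the way:
1. the blue-gripped cassette is flat on the loading plate or in the lane's mouth, not yet past the pawl (x of cassette_grip in the frame of dock between -0.11 and 0 m and y of cassette_grip in the frame of dock between -0.025 and 0.025 m and z of cassette_grip in the frame of dock below 0.065 m and angle between cassette_grip's own z axis and vertical below 0.1 rad), for 0.1 s.
At the end, for the whole second after the job is handed in: The blue-gripped cassette lies flat in the lane (within 8 mm of its middle line, within 5 mm of resting height, tilt under 0.08 rad), at rest and released, and holds the ejector pushed in by more than 5 mm, which it can do only with the pawl behind it (value of joint ejector above 0.005 m and x of cassette_grip in the frame of dock above 0.09 m and y of cassette_grip in the frame of dock between -0.008 and 0.008 m and z of cassette_grip in the frame of dock between 0.055 and 0.065 m and angle between cassette_grip's own z axis and vertical below 0.08 rad and linear speed of cassette below 0.01 m/s); the robot touches nothing.
It fails at once if the cassette is rammed: pressed on the rubber bumpers with more than 17 N (contact force between cassette and bumper above 17 N).
It fails at once if the red cassette is moved 20 mm (distance of spare_grip from where it was at the start of the episode above 0.02 m).
It fails at once if the bowl is moved 30 mm (distance of bowl_mid from where it was at the start of the episode above 0.03 m).
It fails at once if the scraper is moved 30 mm (distance of scraper_mid from where it was at the start of the episode above 0.03 m).
It also fails if it takes over 64 s, if anything falls off the work surface, if the arm or the gripper's body presses on something with over 40 N, if the wrist force passes 120 N, or if a joint passes its speed limit or range.

## Robot

A 7-joint arm with a two-finger parallel gripper is mounted at the origin on the work surface. World frame = base frame: x ahead of the robot, y to its left, z up, the work surface at z = 0. Lengths are in m, angles in rad, forces in N, time in s.
With the tool pointing down it reaches from about 0.4 to 0.85 m from the base axis. Payload 4.5 kg.
Tool frame: the origin (TCP) lies where the fingers leave the gripper's body, on its centre line; the fingertips stand 64 mm ahead of it and the grasp point (between the pads) lies 45 mm ahead of it; z points along the fingers, y is the direction in which the jaws open and shut (so a half turn about z gives the same grasp; the last joint's range is limited). The gripper opens to 88 mm and grips with 3 to 60 N. Pads are 18 mm wide; open, the fingers measure 123 mm over their backs; the gripper's body (75 mm by 187 mm) begins 45 mm behind the grasp point.
Start: joints at [-1.105, 0.689, -0.195, 1.565, 0.157, 0.902, -0.215], TCP at [0.262, 0.568, 0.303] pointing down, gripper open.
Joint ranges: [-3.01, 3.01], [-0.46, 2.08], [-1.47, 1.51], [0.13, 2.56], [-1, 4.14], [0.04, 2.09], [-2.66, 2.66]. Speed limits (rad/s): [2.57, 2.57, 3.14, 3.14, 3.14, 3.14, 3.14].

## Interface

Orientations are given as a unit quaternion [x, y, z, w].
In Python, from plant import monitor, snapshot, workorder, finder gives the robot as it stands.
- The arm moves only by the tool carry_out, never from a script. Its argument "motion" is one flat list of numbers, 6 for each row, row after row: the shift along the tool's x, y, z in cm, then the turn, a rotation vector about the tool's x, y, z in rad. In form: [x, y, z, rx, ry, rz, x, y, z, rx, ry, rz, ...]. A call has 1 to 8 rows; each row shifts and turns the commanded pose from where the row before left it, along the tool's axes as they then stand; what a row does not reach is not made up. A row lasts 1/8 s, in which the tool goes at most 62.5 mm and 10.7 degrees, less where a joint would pass 70% of its speed; a pose out of reach is approached as far as the arm can. A call with a gripper value outside its range is refused whole. "hand" is the finger opening in cm, from 0 to 8.81, set as the call begins (left out, the last holds). The fingers move at their own pace and stop on an object; "grip_force" is the grip in N (left out, the last holds). Time passes only in rows, so rows that do not move let the fingers close. It gives the time, the measured TCP pose, the force and the opening at its end, in the units of the state.
- monitor.get_state(): the state, without advancing time (a new reading comes with each control period).
- snapshot(name): name is "scene" or "top" or "wrist"; returns a dict with "frame" (420x560x3 uint8, red, green, blue), "range_z" (420x560 float32, m along the optical axis (not along the pixel's ray), 0 where there is no reading), "fx", "fy", "cx", "cy" (pixels), "D" ([k1, k2, p1, p2, k3] as OpenCV has them; the pictures are not rectified), "rvec" (rotation vector, rad) and "tvec" (3), from world to camera coordinates, as OpenCV has them; the wrist camera has in their place "hand_eye" (4x4, takes a point from camera to tool coordinates, whose origin is the TCP and whose axes are the flange's). Camera axes: x right, y down, z forward; pixel columns grow to the right and rows downward; lengths in m; the calibration is good to about 2 mm. A picture is of the moment at which its call begins: read the wrist's pose just before it.
- workorder.finish_job(): hands the job in, once; it reports no verdict.
Trained networks look in a picture, given as the dict that the camera call returned (one of the last four; its "shot" number tells which), for a name from the list of things; names that differ only in an ending like _2 or _b are one class to them, and where a whole thing is asked for, a point or a joint stands for the part that bears it (a point fixed in the world has none). Each returns a list of dicts, best first, with "p" (0 to 1); they miss things now and then, are a little off and sometimes report something else, mostly with a low value. They report only what shows in the picture. A call takes as long as a camera call. They do not tell look-alikes from the thing itself.
- finder.masks_of(picture, thing): "pixels" (420x560 bool, what is visible of it) and "extent" ([left, top, right, bottom] in pixels, round what is visible of it).
The state is a dict: "clock": time; "q": joint angles; "qd": joint speeds; "joint_torque": joint torques, N m; "tool_pos": TCP position; "eef_rot": TCP orientation; "contact_force": force on the tool from outside, world axes, zero at the start; "moment": the same for the moment, N m; "opening": opening from 0.0 (shut) to 1.0 (fully open).
Only numpy, scipy, OpenCV 4.12 (cv2) and the standard library are available. Lean on these libraries where they do the work, as an engineer would, in place of code of your own. Each camera call takes 0.05 s, during which the arm holds its last target. There are 200 camera calls.

## Working session

There is one attempt and no reset: what is moved stays moved. The work goes in short steps, Python scripts to look and compute and a tool call to move; the robot and the scene stay as the last step left them, time stands still between calls to the robot, and variables do not carry over. Pictures are saved under pics/ and viewed, about 8 in all and at most 12, crops included, and the job is handed in when it is done.

Besides the shell and the picture viewer there is one more tool, called after "Call:" as name(argument=value, ...) on one line, values as JSON. carry_out: Moves the arm, as the interface text tells. Its arguments: {"type":"object","properties":{"motion":{"type":"array"},"hand":{"type":"number"},"grip_force":{"type":"number"}},"required":["motion"]}

```bash
mkdir -p pics; ls; cat > h.py <<'E'
import numpy as np,cv2
from scipy.spatial.transform import Rotation as R
from plant import monitor,snapshot,workorder,finder
def world(p,st=None):
    """HxWx3 world points"""
    h,w=p["range_z"].shape
    K=np.array([[p["fx"],0,p["cx"]],[0,p["fy"],p["cy"]],[0,0,1.]])
    v,u=np.mgrid[:h,:w]
    n=cv2.undistortPoints(np.stack([u,v],-1).reshape(-1,1,2).astype(float),K,np.array(p["D"],float)).reshape(-1,2)
    z=p["range_z"].reshape(-1,1).astype(float)
    c=np.hstack([n*z,z])
    if "hand_eye" in p:
        H=np.array(p["hand_eye"]);t=c@H[:3,:3].T+H[:3,3]
        P=R.from_quat(st["eef_rot"]).apply(t)+st["tool_pos"]
    else:
        P=(c-np.array(p["tvec"]).ravel())@R.from_rotvec(np.array(p["rvec"]).ravel()).as_matrix()
    P[z[:,0]==0]=np.nan
    return P.reshape(h,w,3)
def save(p,n): cv2.imwrite(f"pics/{n}.png",p["frame"][:,:,::-1])
E
python3 - <<'E'
from h import *
st=monitor.get_state();print(st)
for n in("top","scene"):
    p=snapshot(n);save(p,n+"1");W=world(p);np.save(n+".npy",W)
    for t in("cassette_grip","spare_grip","dock","bowl_mid","scraper_mid","ejector"):
        for m in finder.masks_of(p,t)[:3]:
            q=W[m["pixels"]];print(n,t,round(m["p"],2),np.round(m["extent"]),np.nanmedian(q,0).round(3),p["frame"][m["pixels"]].mean(0).round())
E
```

```text
pics
{'clock': 0.0, 'q': array([-1.10517728,  0.68996849, -0.19453943,  1.56636641,  0.15729433,
        0.90250957, -0.21508268]), 'qd': array([-0.00121084,  0.00107929,  0.00113579, -0.00036322,  0.00030835,
        0.00046537, -0.00020577]), 'joint_torque': array([ 1.10948458e-03, -5.27574420e+01, -1.26697786e+00, -1.53423142e+01,
       -5.27773378e-02,  6.53097071e-03,  1.65187653e-04]), 'tool_pos': array([0.26138107, 0.56713509, 0.30191429]), 'eef_rot': array([ 2.14176931e-01,  9.76794440e-01, -9.18706268e-04, -1.40657617e-04]), 'contact_force': array([-1.26204677, -0.4023375 ,  0.10330142]), 'moment': array([ 0.02552225, -0.02602843, -0.06097022]), 'opening': 0.9975386687830501}
top cassette_grip 0.87 [392. 235. 427. 273.] [ 0.403 -0.498  0.029] [ 52. 109. 110.]
top cassette_grip 0.87 [274. 267. 311. 305.] [ 0.335 -0.222  0.029] [ 64. 132. 132.]
top cassette_grip 0.86 [329. 278. 378. 327.] [ 0.291 -0.365  0.029] [ 58. 120. 122.]
top spare_grip 0.94 [305. 154. 351. 189.] [ 0.61  -0.316  0.029] [149. 120. 112.]
top dock 0.88 [  3. 157. 246. 250.] [0.537 0.212 0.042] [137. 126. 1
[... 275 characters left out ...]
2. 140.] [0.774 0.051 0.006] [ 57.  73. 126.]
scene cassette_grip 0.95 [185. 200. 226. 230.] [ 0.444 -0.365  0.029] [101. 105. 111.]
scene cassette_grip 0.91 [132. 195. 167. 230.] [ 0.432 -0.504  0.03 ] [38. 94. 94.]
scene cassette_grip 0.86 [175. 171. 217. 201.] [ 0.306 -0.375  0.032] [35. 86. 93.]
scene spare_grip 0.91 [211. 240. 253. 268.] [ 0.633 -0.321  0.029] [136. 103.  95.]
scene dock 0.57 [296. 132. 501. 252.] [0.577 0.248 0.056] [117. 112. 104.]
scene bowl_mid 0.63 [285. 240. 354. 297.] [ 0.727 -0.129  0.047] [154. 146. 136.]
scene scraper_mid 0.6 [370. 255. 422. 295.] [0.781 0.053 0.007] [ 44.  72. 119.]
scene ejector 0.65 [401. 200. 413. 215.] [0.553 0.173 0.046] [127. 107.  38.]
```

View pics/top1.png

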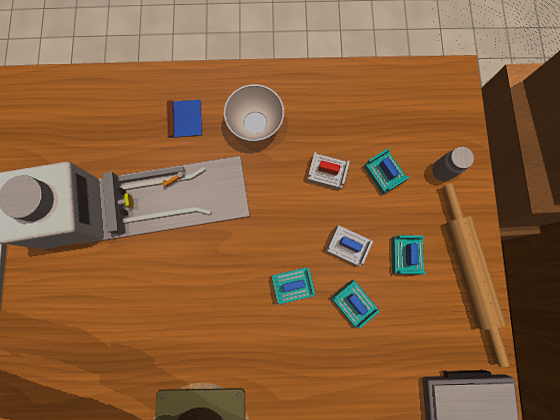

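View pics/scene1.png

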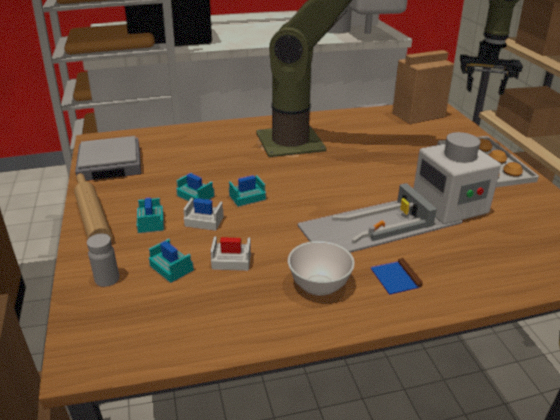

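Top view: the white, blue-gripped cassette is at (349,245), with turquoise look-alikes around it and the red one at (328,169). The bay runs from its open end at (245,187) left to the latch head at (110,205).

```bash
cat > m.py <<'E'
from h import *
def rect(P):
    (c,s,a)=cv2.minAreaRect((P[:,:2]*1000).astype(np.float32)); return np.round(c,1),np.round(s,1),round(a,1)
def axis(P):
    c=P.mean(0);w,v=np.linalg.eigh(np.cov(P.T));a=v[:,-1];return c.round(4),round(np.degrees(np.arctan2(a[1],a[0]))%180,1),np.sqrt(w*12).round(4)
E
python3 - <<'E'
from m import *
W=np.load("top.npy");img=cv2.imread("pics/top1.png").astype(int)
Q=W[215:275,318:382].reshape(-1,3);C=img[215:275,318:382].reshape(-1,3)
blue=(C[:,0]>C[:,1]+40)&(C[:,0]>C[:,2]+60)&(Q[:,2]>.06)
print("bar",blue.sum(),axis(Q[blue,:2]),rect(Q[blue]),np.median(Q[blue,2]))
d=np.hypot(Q[:,0]-.426,Q[:,1]+.358)<.065
b=d&(Q[:,2]>.02)&(Q[:,2]<.06);print("body",rect(Q[b]))
D=W[150:255,95:255].reshape(-1,3)
pl=(D[:,2]>.006)&(D[:,2]<.0145);print("plate",pl.sum(),rect(D[pl]),np.median(D[pl,2]))
ra=(D[:,2]>.018)&(D[:,2]<.026);P=D[ra]
for s in(0,1):
    pass
np.save("rail.npy",P);print("rails",len(P),P.min(0),P.max(0))
h=(D[:,2]>.055)&(D[:,2]<.075);print("head",rect(D[h]),np.median(D[h,2]))
E
```

```text
bar 140 (array([ 0.4295, -0.3613]), np.float64(63.2), array([0.0162, 0.0481])) (array([ 429.9, -361.4]), array([48.3, 16.9]), 62.0) 0.06763656359301631
body (array([ 428.7, -361. ]), array([90.4, 70.3]), 63.4)
plate 6241 (array([559.9,  84.5]), array([160.9, 389.6]), 8.4) 0.009374301565789315
rails 821 [ 0.45424533 -0.02118467  0.01800841] [0.63349015 0.26595405 0.02599018]
head (array([533. , 205.8]), array([ 77.7, 160.1]), 82.4) 0.06647709519793055
```

```bash
cat > plan.py <<'E'
from h import *
def plan(wps,step=.05,dyaw=.15,st=None):
    """wps: (x,y,z,yaw_deg of tool y). Prints rows in tool axes."""
    st=st or monitor.get_state();p=np.array(st["tool_pos"]);r=R.from_quat(st["eef_rot"]);rows=[]
    yw=lambda r:np.arctan2(*r.apply([0,1,0])[[1,0]])
    for x,y,z,a in wps:
        t=np.array([x,y,z]);a=np.radians(a)
        n=max(1,int(np.ceil(max(np.linalg.norm(t-p)/step,abs((a-yw(r)+np.pi)%(2*np.pi)-np.pi)/dyaw))))
        for k in range(n,0,-1):
            d=np.round(r.inv().apply((t-p)/k)*100,1 if step>.01 else 2);w=-((a-yw(r)+np.pi)%(2*np.pi)-np.pi)/k;w=np.round(w,2 if step>.01 else 3)
            p=p+r.apply(d/100);r=r*R.from_rotvec([0,0,w]);rows.append([*d.tolist(),0,0,float(w)])
    for i in range(0,len(rows),8): print(str(sum(rows[i:i+8],[])).replace(" ",""))
    print(len(rows),p.round(4),np.degrees(yw(r)).round(1))
E
python3 - <<'E'
from plan import *
W=np.load("top.npy");print(np.nanmax(W[160:250,0:100,2]))
plan([(.30,.45,.36,45),(.43,.15,.36,15),(.45,-.15,.36,-10),(.43,-.361,.28,-26.8)])
E
```

```text
0.22434035058795665
[-2.8,-3.0,-1.9,0,0,0.12,-3.2,-2.7,-1.9,0,0,0.12,-3.4,-2.3,-1.9,0,0,0.11,-4.3,-1.7,-0.0,0,0,0.08,-4.5,-1.4,-0.0,0,0,0.07,-4.5,-1.1,-0.0,0,0,0.08,-4.6,-0.7,-0.0,0,0,0.07,-4.7,-0.4,-0.0,0,0,0.08]
[-4.7,0.0,-0.0,0,0,0.07,-4.6,0.4,-0.0,0,0,0.08,-4.2,-0.8,-0.0,0,0,0.06,-4.3,-0.6,-0.0,0,0,0.06,-4.3,-0.3,-0.0,0,0,0.06,-4.3,-0.1,-0.0,0,0,0.06,-4.3,0.2,-0.0,0,0,0.06,-4.2,0.5,-0.0,0,0,0.07]
[-4.3,0.8,-0.0,0,0,0.06,-4.2,0.3,1.6,0,0,0.06,-4.2,0.6,1.6,0,0,0.06,-4.2,0.8,1.6,0,0,0.06,-4.1,1.1,1.6,0,0,0.06,-4.0,1.3,1.6,0,0,0.06]
22 [ 0.43   -0.3613  0.2797] -27.0
```

Call:
carry_out(motion=[-2.8, -3.0, -1.9, 0, 0, 0.12, -3.2, -2.7, -1.9, 0, 0, 0.12, -3.4, -2.3, -1.9, 0, 0, 0.11, -4.3, -1.7, 0, 0, 0, 0.08, -4.5, -1.4, 0, 0, 0, 0.07, -4.5, -1.1, 0, 0, 0, 0.08, -4.6, -0.7, 0, 0, 0, 0.07, -4.7, -0.4, 0, 0, 0, 0.08], hand=6)

```text
clock: 1.7
tool_pos: [0.3926, 0.2341, 0.36]
eef_rot: [0.55, 0.835, 0.0, 0.0]
contact_force: [2.0, -0.5, 0.8]
opening: 0.678
```

Call:
carry_out(motion=[-4.7, 0, 0, 0, 0, 0.07, -4.6, 0.4, 0, 0, 0, 0.08, -4.2, -0.8, 0, 0, 0, 0.06, -4.3, -0.6, 0, 0, 0, 0.06, -4.3, -0.3, 0, 0, 0, 0.06, -4.3, -0.1, 0, 0, 0, 0.06, -4.3, 0.2, 0, 0, 0, 0.06, -4.2, 0.5, 0, 0, 0, 0.07])

```text
clock: 2.7
tool_pos: [0.447, -0.1082, 0.36]
eef_rot: [0.746, 0.666, 0.0, 0.0]
contact_force: [0.7, 0.3, 0.6]
opening: 0.68
```

Call:
carry_out(motion=[-4.3, 0.8, 0, 0, 0, 0.06, -4.2, 0.3, 1.6, 0, 0, 0.06, -4.2, 0.6, 1.6, 0, 0, 0.06, -4.2, 0.8, 1.6, 0, 0, 0.06, -4.1, 1.1, 1.6, 0, 0, 0.06, -4.0, 1.3, 1.6, 0, 0, 0.06, 0, 0, 0, 0, 0, 0, 0, 0, 0, 0, 0, 0])

```text
clock: 3.7
tool_pos: [0.4303, -0.3604, 0.2797]
eef_rot: [0.852, 0.523, 0.0, -0.0]
contact_force: [-1.1, 0.9, -0.0]
opening: 0.68
```

```bash
python3 - <<'E'
from plan import *; from m import *
st=monitor.get_state();p=snapshot("wrist");save(p,"w1");W=world(p,st);Q=W.reshape(-1,3);C=p["frame"].reshape(-1,3).astype(int)
print(st["tool_pos"],st["contact_force"],st["opening"])
d=np.hypot(Q[:,0]-.429,Q[:,1]+.361)<.06
b=d&(C[:,2]>C[:,1]+30)&(C[:,2]>C[:,0]+50)&(Q[:,2]>.06)
print(b.sum(),axis(Q[b,:2]),rect(Q[b]),np.median(Q[b,2]))
e=d&(Q[:,2]>.02)&(Q[:,2]<.06);print("body",rect(Q[e]))
E
```

```text
[ 0.43026091 -0.36042561  0.27969472] [-1.05193393  0.94146196 -0.04138523] 0.6802593887657463
824 (array([ 0.4294, -0.3607]), np.float64(63.3), array([0.0165, 0.0488])) (array([ 428.7, -361.4]), array([49.1, 16.3]), 63.6) 0.06850422847138732
body (array([ 429.3, -361.5]), array([90.2, 70.2]), 63.5)
```

View pics/w1.png

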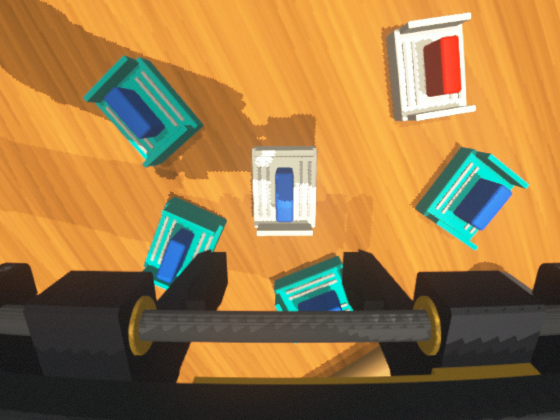

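The wrist view shows the white and blue cassette upright at (284,192), clear of its neighbours. The position agrees with the top view to 1 mm.

```bash
python3 - <<'E'
from plan import *
plan([(.4292,-.361,.14,-26.6),(.4292,-.361,.0965,-26.6)],step=.03)
E
```

```text
[-0.0,-0.0,2.8,0,0,-0.0,-0.0,-0.0,2.8,0,0,-0.0,-0.1,-0.0,2.8,0,0,-0.0,-0.0,-0.0,2.8,0,0,-0.0,-0.1,-0.1,2.8,0,0,-0.0,0.0,0.0,2.2,0,0,-0.0,0.0,0.0,2.1,0,0,-0.0]
7 [ 0.4289 -0.3611  0.0969] -26.9
```

Call:
carry_out(motion=[0, 0, 2.8, 0, 0, 0, 0, 0, 2.8, 0, 0, 0, -0.1, 0, 2.8, 0, 0, 0, 0, 0, 2.8, 0, 0, 0, 0, -0.1, 2.8, 0, 0, 0, 0, 0, 2.2, 0, 0, 0, 0, 0, 2.1, 0, 0, 0, 0, 0, 0, 0, 0, 0])

```text
clock: 4.75
tool_pos: [0.429, -0.3599, 0.0961]
eef_rot: [0.852, 0.524, 0.0, -0.001]
contact_force: [0.2, 0.4, -0.0]
opening: 0.679
```

Call:
carry_out(motion=[0, 0, 0, 0, 0, 0, 0, 0, 0, 0, 0, 0, 0, 0, 0, 0, 0, 0, 0, 0, 0, 0, 0, 0, 0, 0, 0, 0, 0, 0, 0, 0, 0, 0, 0, 0, 0, 0, 0, 0, 0, 0], hand=0, grip_force=30)

```text
clock: 5.62
tool_pos: [0.4288, -0.3619, 0.0969]
eef_rot: [0.853, 0.523, 0.0, 0.0]
contact_force: [-0.5, -0.2, 4.2]
opening: 0.202
```

Call:
carry_out(motion=[0, 0, -1, 0, 0, 0, 0, 0, -3, 0, 0, 0, 0, 0, -3, 0, 0, 0, 0, 0, -3, 0, 0, 0, 0, 0, -3, 0, 0, 0, 0, 0, -3, 0, 0, 0, 0, 0, 0, 0, 0, 0])

```text
clock: 6.5
tool_pos: [0.4291, -0.3623, 0.2584]
eef_rot: [0.853, 0.523, 0.001, 0.002]
contact_force: [-0.7, 0.7, -4.4]
opening: 0.198
```

```bash
python3 - <<'E'
from plan import *
plan([(.500,-.2,.26,-10),(.580,-.058,.26,8.4)])
E
```

```text
[4.4,-0.3,-0.0,0,0,-0.07,4.4,0.1,-0.1,0,0,-0.08,4.4,0.4,-0.0,0,0,-0.07,4.4,0.7,-0.1,0,0,-0.08,3.8,1.4,0.0,0,0,-0.08,3.7,1.7,0.0,0,0,-0.08,3.6,1.9,0.0,0,0,-0.08,3.5,2.3,0.0,0,0,-0.08]
8 [ 0.5803 -0.0576  0.2601] 8.5
```

Call:
carry_out(motion=[4.4, -0.3, 0, 0, 0, -0.07, 4.4, 0.1, -0.1, 0, 0, -0.08, 4.4, 0.4, 0, 0, 0, -0.07, 4.4, 0.7, -0.1, 0, 0, -0.08, 3.8, 1.4, 0, 0, 0, -0.08, 3.7, 1.7, 0, 0, 0, -0.08, 3.6, 1.9, 0, 0, 0, -0.08, 3.5, 2.3, 0, 0, 0, -0.08])

```text
clock: 7.5
tool_pos: [0.5792, -0.0557, 0.2568]
eef_rot: [0.652, 0.759, -0.001, -0.002]
contact_force: [-0.1, -0.3, -3.4]
opening: 0.205
```

Call:
carry_out(motion=[0, 0, 0, 0, 0, 0, 0, 0, 0, 0, 0, 0, 0, 0, 0, 0, 0, 0])

```text
clock: 7.88
tool_pos: [0.5788, -0.0586, 0.258]
eef_rot: [0.653, 0.757, -0.001, -0.0]
contact_force: [-0.8, 0.3, -4.3]
opening: 0.202
```

```bash
python3 - <<'E'
from plan import *; from m import *
st=monitor.get_state();p=snapshot("wrist");save(p,"w2");W=world(p,st);np.save("w2.npy",W);Q=W.reshape(-1,3);C=p["frame"].reshape(-1,3).astype(int)
print(st["tool_pos"],np.degrees(np.arctan2(*R.from_quat(st["eef_rot"]).apply([0,1,0])[[1,0]])),st["contact_force"])
# rough dock frame
O=np.array([.5694,.0204]);a=np.radians(98.4);X=np.array([np.cos(a),np.sin(a)]);Y=np.array([-X[1],X[0]])
def rails(Q,n):
    L=np.c_[(Q[:,:2]-O)@X,(Q[:,:2]-O)@Y,Q[:,2]]
    for s in(1,-1):
        k=(L[:,2]>.018)&(L[:,2]<.027)&(s*L[:,1]>.030)&(s*L[:,1]<.056)&(L[:,0]>.02)&(L[:,0]<.14);P=L[k]
        f=np.polyfit(P[:,0],P[:,1],1) if len(P)>20 else None
        print(n,s,len(P),f, np.percentile(P[:,1],[3,97]) if len(P) else "")
    for y in(-.06,.06):
        k=(L[:,2]>.004)&(L[:,2]<.015)&(abs(L[:,1]-y)<.01);print(n,"front",L[k,0].min() if k.any() else None)
    k=(L[:,2]>.005)&(L[:,2]<.015)&(L[:,0]<.1)&(L[:,0]>-.03);print(n,"edges",np.percentile(L[k,1],[.3,99.7]),np.median(L[k,2]))
    k=(L[:,2]>.06)&(L[:,2]<.072)&(L[:,0]>.1);print(n,"head front",np.percentile(L[k,0],2) if k.any() else None)
rails(Q,"wrist");rails(np.load("top.npy").reshape(-1,3),"top")
E
```

```text
[ 0.578841   -0.05855402  0.25800409] 8.393599912657876 [-0.76828444  0.27099822 -4.29078532]
wrist 1 1010 [-0.00444417  0.04176924] [0.03660697 0.04640983]
wrist -1 666 [-0.01922674 -0.0417477 ] [-0.04825318 -0.0379247 ]
wrist front -0.06455636657225013
wrist front -0.05936267236023304
wrist edges [-0.25706644  0.07843345] 0.010451987903025067
wrist head front None
top 1 194 [-0.00260382  0.04243986] [0.03726619 0.04712036]
top -1 140 [-0.01756231 -0.04072565] [-0.0480218  -0.03667352]
top front -0.9784016577349517
top front -0.6990414233229063
top edges [-0.25625312  0.53836061] 0.009822042494659898
top head front 0.16618558082884483
```

View pics/w2.png

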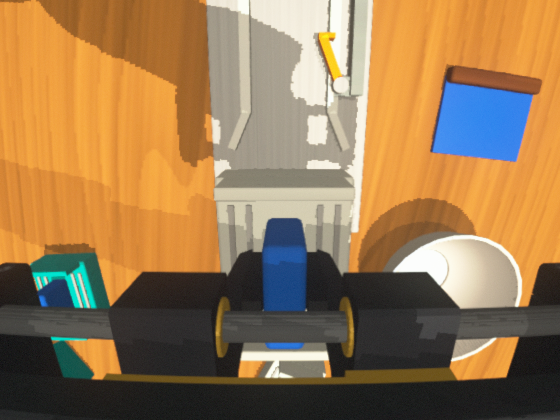

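The wrist view shows the held cassette level over the plate. The rails run up from about (247,110) and (335,110), with the orange pawl at (330,60). Next I'll measure the cassette relative to the rails in this same picture.

```bash
python3 - <<'E'
from plan import *; from m import *
W=np.load("w2.npy");F=cv2.imread("pics/w2.png")[:,:,::-1].astype(int)
O=np.array([.5694,.0204]);a=np.radians(98.4);X=np.array([np.cos(a),np.sin(a)]);Y=np.array([-X[1],X[0]])
L=np.dstack([(W[...,:2]-O)@X,(W[...,:2]-O)@Y,W[...,2]])
lo=lambda r:L[r]
# cassette body/end plate: v 165..200, u 200..370
S=L[165:270,205:370];zc=S[...,2];k=(zc>.17)&(zc<.235);P=S[k];print("z",np.percentile(P[:,2],[1,50,99]))
for z0,z1 in((.205,.216),(.185,.195)):
    q=P[(P[:,2]>z0)&(P[:,2]<z1)]
    if len(q)>10: print(z0,len(q),"x",np.percentile(q[:,0],[1,99]),"y",np.percentile(q[:,1],[.5,99.5]))
S=L[215:250,255:315].reshape(-1,3);C=F[215:250,255:315].reshape(-1,3);k=(C[:,2]>C[:,0]+50)&(S[:,2]>.222)
q=S[k];print("bar",len(q),np.percentile(q[:,1],[1,99]),np.median(q[:,2]))
for x0 in np.arange(.0,.16,.02):
    o=[]
    for s in(1,-1):
        k=(abs(L[...,0]-x0-.01)<.01)&(L[...,2]>.017)&(L[...,2]<.025)&(s*L[...,1]>.033)&(s*L[...,1]<.053);o+=[k.sum(),*(np.percentile(L[k][:,1],[3,97]).round(4) if k.sum()>9 else [])]
    print(x0.round(2),o)
k=(L[...,2]>.018)&(L[...,2]<.026)&(abs(L[...,1])<.075)&(L[...,0]<.05);print("flare tip x",L[k][:,0].min())
st=monitor.get_state();print(st["tool_pos"])
E
```

```text
z [0.17431734 0.19147681 0.23013135]
0.205 3345 x [-0.07181397 -0.03360804] y [-0.02594891  0.03277784]
0.185 6636 x [-0.08242169 -0.03367678] y [-0.03127141  0.0380259 ]
bar 396 [-0.00455076  0.01138107] 0.22690825356279887
0.0 [np.int64(240), np.float64(0.0371), np.float64(0.0469), np.int64(238), np.float64(-0.05), np.float64(-0.0377)]
0.02 [np.int64(235), np.float64(0.0372), np.float64(0.0464), np.int64(67), np.float64(-0.0411), np.float64(-0.0378)]
0.04 [np.int64(239), np.float64(0.0365), np.float64(0.0463), np.int64(96), np.float64(-0.0485), np.float64(-0.0419)]
0.06 [np.int64(264), np.float64(0.0364), np.float64(0.0462), np.int64(192), np.float64(-0.0479), np.float64(-0.0386)]
0.08 [np.int64(275), np.float64(0.0366), np.float64(0.0464), np.int64(282), np.float64(-0.0482), np.float64(-0.038)]
0.1 [np.int64(4), np.int64(7)]
0.12 [np.int64(0), np.int64(0)]
0.14 [np.int64(0), np.int64(0)]
flare tip x -0.32843941426779905
[ 0.57905664 -0.05846395  0.258267  ]
```

Call:
carry_out(motion=[-0.3, 0.4, 2.5, 0, 0, 0.005, 0, 0, 2.5, 0, 0, 0, 0, 0, 2.5, 0, 0, 0, 0, 0, 2.5, 0, 0, 0, 0, 0, 2.5, 0, 0, 0, 0, 0, 1.5, 0, 0, 0, 0, 0, 0, 0, 0, 0, 0, 0, 0, 0, 0, 0])

```text
clock: 8.93
tool_pos: [0.5848, -0.0597, 0.1195]
eef_rot: [0.655, 0.756, 0.0, 0.001]
contact_force: [0.6, 0.0, -3.6]
opening: 0.201
```

Call:
carry_out(motion=[0, 0, 0.2, 0, 0, 0, 0, 0, 0.2, 0, 0, 0, 0, 0, 0, 0, 0, 0])

```text
clock: 9.3
tool_pos: [0.5843, -0.0593, 0.1148]
eef_rot: [0.654, 0.756, 0.0, 0.0]
contact_force: [-0.0, -1.1, -3.0]
opening: 0.206
```

Call:
carry_out(motion=[0, 0, 0.2, 0, 0, 0, 0, 0, 0.2, 0, 0, 0, 0, 0, 0, 0, 0, 0])

```text
clock: 9.68
tool_pos: [0.5841, -0.0594, 0.1105]
eef_rot: [0.654, 0.756, -0.0, -0.0]
contact_force: [0.7, -0.6, -2.8]
opening: 0.202
```

```bash
cat > rel.py <<'E'
from plan import *; from m import *
st=monitor.get_state();p=snapshot("wrist");F=p["frame"].astype(int);W=world(p,st);save(p,"w_%d"%(100*st["clock"]))
O=np.array([.5694,.0204]);a=np.radians(98.1);X=np.array([np.cos(a),np.sin(a)]);Y=np.array([-X[1],X[0]])
L=np.dstack([(W[...,:2]-O)@X,(W[...,:2]-O)@Y,W[...,2]])
T=(st["tool_pos"][:2]-O)@np.c_[X,Y];print("tcp dock",T.round(4),"z",st["tool_pos"][2].round(4),"yaw",np.degrees(np.arctan2(*R.from_quat(st["eef_rot"]).apply([0,1,0])[[1,0]])).round(2))
k=(F[...,2]>F[...,0]+50)&(L[...,2]>st["tool_pos"][2]-.04)&(abs(L[...,1])<.03);q=L[k];y=np.percentile(q[:,1],[1,99]);print("bar y",y,y.mean(),"z",np.median(q[:,2]))
for x0 in (0,.06,.08,.1,.12):
    o=[]
    for s in(1,-1):
        k=(abs(L[...,0]-x0-.01)<.01)&(L[...,2]>.017)&(L[...,2]<.026)&(s*L[...,1]>.03)&(s*L[...,1]<.055);o+=[k.sum(),*(np.percentile(L[k][:,1],[3,97]).round(4) if k.sum()>9 else [])]
    print(x0,*o)
b=T[0]
for z0,z1 in((.045,.066),(.030,.042)):
    k=(L[...,2]>z0)&(L[...,2]<z1)&(abs(L[...,1])<.05)&(L[...,0]>b+.025)&(L[...,0]<b+.055)
    if k.sum()>9:q=L[k];print("body",k.sum(),np.percentile(q[:,1],[.5,99.5]).round(4),"front",np.percentile(q[:,0],99).round(4))
E
python3 rel.py
```

```text
tcp dock [-0.081  -0.0033] z 0.1105 yaw 8.25
bar y [-0.01079366  0.00641462] -0.0021895231649142746 z 0.081838954216377
0 864 0.0369 0.0467 947 -0.0537 -0.038
0.06 0 0
0.08 0 0
0.1 0 0
0.12 0 0
body 2485 [-0.0315  0.0277] front -0.035
body 1332 [-0.0369  0.0328] front -0.035
```

Call:
carry_out(motion=[0, -0.15, 0.1, 0, 0, 0.003, 0, 0, 0.2, 0, 0, 0, 0, 0, 0.1, 0, 0, 0, 0, 0, 0, 0, 0, 0, 0, 0, 0, 0, 0, 0])

```text
clock: 10.35
tool_pos: [0.5828, -0.0596, 0.107]
eef_rot: [0.656, 0.755, 0.0, 0.0]
contact_force: [-1.9, -0.5, 2.0]
opening: 0.203
```

Call:
carry_out(motion=[1, 0, 0, 0, 0, 0, 1, 0, 0, 0, 0, 0, 1, 0, 0, 0, 0, 0, 1, 0, 0, 0, 0, 0, 0, 0, 0, 0, 0, 0])

```text
clock: 10.98
tool_pos: [0.5772, -0.0177, 0.1069]
eef_rot: [0.655, 0.756, 0.001, -0.001]
contact_force: [-1.3, 2.0, 4.6]
opening: 0.202
```

```bash
python3 rel.py
```

```text
tcp dock [-0.0388 -0.0024] z 0.1069 yaw 8.22
bar y [-0.00992425  0.00733219] -0.0012960272875413544 z 0.07833071596460384
0 748 0.0368 0.0466 725 -0.0479 -0.0341
0.06 951 0.0369 0.0469 630 -0.0476 -0.038
0.08 569 0.0369 0.0468 577 -0.0475 -0.0377
0.1 0 0
0.12 0 0
body 3438 [-0.0306  0.0283] front 0.0073
body 2947 [-0.0358  0.0332] front 0.0072
```

Call:
carry_out(motion=[1, -0.05, 0, 0, 0, 0, 1, 0, 0, 0, 0, 0, 1, 0, 0, 0, 0, 0, 1, 0, 0, 0, 0, 0, 0, 0, 0, 0, 0, 0])

```text
clock: 11.65
tool_pos: [0.5707, 0.0207, 0.1069]
eef_rot: [0.655, 0.756, 0.0, -0.0]
contact_force: [-1.2, 0.7, 7.1]
opening: 0.198
```

Call:
carry_out(motion=[1, 0, 0, 0, 0, 0, 1, 0, 0, 0, 0, 0, 1, 0, 0, 0, 0, 0, 1, 0, 0, 0, 0, 0, 0, 0, 0, 0, 0, 0])

```text
clock: 12.28
tool_pos: [0.5645, 0.0602, 0.1069]
eef_rot: [0.655, 0.755, -0.0, -0.001]
contact_force: [-2.6, 0.7, 7.0]
opening: 0.2
```

```bash
python3 rel.py
```

```text
tcp dock [ 0.0401 -0.0008] z 0.1069 yaw 8.14
bar y [-0.00817544  0.00910754] 0.0004660476058689425 z 0.0783479118434885
0 0 0
0.06 490 0.0391 0.0469 301 -0.0477 -0.0388
0.08 747 0.0368 0.0469 779 -0.0475 -0.0375
0.1 827 0.037 0.0467 842 -0.0476 -0.0377
0.12 900 0.037 0.0469 906 -0.0475 -0.0376
body 3424 [-0.0289  0.03  ] front 0.0861
body 3340 [-0.0488  0.0348] front 0.086
```

Call:
carry_out(motion=[0, 0.08, -0.1, 0, 0, 0, 1, 0, 0, 0, 0, 0, 1, 0, 0, 0, 0, 0, 1, 0, 0, 0, 0, 0, 0.7, 0, 0, 0, 0, 0, 0, 0, 0, 0, 0, 0, 0, 0, 0, 0, 0, 0])

```text
clock: 13.2
tool_pos: [0.5608, 0.0959, 0.1076]
eef_rot: [0.655, 0.755, -0.0, -0.0]
contact_force: [-2.5, 0.4, -3.0]
opening: 0.205
```

```bash
python3 rel.py; python3 -c "
from h import *
s=monitor.get_state();print(s['contact_force'],s['moment'])"
```

```text
tcp dock [ 0.076  -0.0021] z 0.1076 yaw 8.09
bar y [-0.00958378  0.00764926] -0.0009672605132651471 z 0.07901592891282153
0 0 0
0.06 475 0.0378 0.047 234 -0.0479 -0.0397
0.08 545 0.0379 0.0469 474 -0.0475 -0.0397
0.1 588 0.0378 0.047 517 -0.0475 -0.0394
0.12 776 0.0371 0.0466 784 -0.0475 -0.0351
body 3456 [-0.0304  0.0286] front 0.1219
body 2905 [-0.0355  0.0336] front 0.1219
[-2.08311476 -0.19111491 -2.85962197] [-0.01762196  0.60537448  0.04969251]
```

Call:
carry_out(motion=[0.2, 0, 0, 0, 0, 0, 0.2, 0, 0, 0, 0, 0, 0.2, 0, 0, 0, 0, 0, 0.2, 0, 0, 0, 0, 0, 0.2, 0, 0, 0, 0, 0, 0, 0, 0, 0, 0, 0])

```text
clock: 14.0
tool_pos: [0.5595, 0.1062, 0.1077]
eef_rot: [0.655, 0.755, 0.0, -0.0]
contact_force: [-2.5, 0.3, -3.1]
opening: 0.201
```

Call:
carry_out(motion=[0.2, 0, 0, 0, 0, 0, 0.2, 0, 0, 0, 0, 0, 0.2, 0, 0, 0, 0, 0, 0, 0, 0, 0, 0, 0])

```text
clock: 14.5
tool_pos: [0.5587, 0.1122, 0.1077]
eef_rot: [0.655, 0.755, 0.0, -0.0]
contact_force: [-2.8, 0.4, -2.9]
opening: 0.199
```

Call:
carry_out(motion=[0.2, 0, 0, 0, 0, 0, 0.2, 0, 0, 0, 0, 0, 0.2, 0, 0, 0, 0, 0, 0, 0, 0, 0, 0, 0])

```text
clock: 15.0
tool_pos: [0.5578, 0.1181, 0.1077]
eef_rot: [0.655, 0.755, 0.0, -0.0]
contact_force: [-3.0, 0.2, -2.6]
opening: 0.202
```

Call:
carry_out(motion=[0.2, 0, 0, 0, 0, 0, 0.2, 0, 0, 0, 0, 0, 0, 0, 0, 0, 0, 0])

```text
clock: 15.38
tool_pos: [0.5573, 0.122, 0.1077]
eef_rot: [0.655, 0.755, 0.0, -0.0]
contact_force: [-2.9, 0.3, -2.6]
opening: 0.201
```

Call:
carry_out(motion=[0.2, 0, 0, 0, 0, 0, 0.2, 0, 0, 0, 0, 0, 0, 0, 0, 0, 0, 0])

```text
clock: 15.75
tool_pos: [0.5569, 0.1253, 0.1077]
eef_rot: [0.656, 0.755, -0.0, 0.0]
contact_force: [-1.9, -1.2, -3.3]
opening: 0.204
```

Call:
carry_out(motion=[0.2, 0, 0, 0, 0, 0, 0.2, 0, 0, 0, 0, 0, 0, 0, 0, 0, 0, 0])

```text
clock: 16.12
tool_pos: [0.5566, 0.1273, 0.1078]
eef_rot: [0.656, 0.755, -0.001, 0.001]
contact_force: [0.2, -5.6, -2.0]
opening: 0.201
```

Call:
carry_out(motion=[0.2, 0, 0, 0, 0, 0, 0.2, 0, 0, 0, 0, 0, 0, 0, 0, 0, 0, 0])

```text
clock: 16.5
tool_pos: [0.5561, 0.1306, 0.1078]
eef_rot: [0.656, 0.754, -0.001, 0.001]
contact_force: [0.1, -7.1, -2.5]
opening: 0.199
```

Call:
carry_out(motion=[0.2, 0, 0, 0, 0, 0, 0.1, 0, 0, 0, 0, 0, 0, 0, 0, 0, 0, 0])

```text
clock: 16.88
tool_pos: [0.5557, 0.1331, 0.1078]
eef_rot: [0.657, 0.754, -0.001, 0.002]
contact_force: [-1.1, -7.8, -1.9]
opening: 0.201
```

Call:
carry_out(motion=[0.2, 0, 0, 0, 0, 0, 0, 0, 0, 0, 0, 0])

```text
clock: 17.12
tool_pos: [0.5554, 0.1349, 0.1079]
eef_rot: [0.657, 0.754, -0.001, 0.002]
contact_force: [-0.1, -7.6, -1.4]
opening: 0.197
```

Call:
carry_out(motion=[0.2, 0, 0, 0, 0, 0, 0, 0, 0, 0, 0, 0])

```text
clock: 17.38
tool_pos: [0.5552, 0.1366, 0.1079]
eef_rot: [0.657, 0.754, -0.002, 0.002]
contact_force: [-0.7, -8.2, -1.3]
opening: 0.201
```

```bash
python3 rel.py
```

```text
tcp dock [ 0.117  -0.0023] z 0.1079 yaw 7.91
bar y [-0.00989974  0.00734266] -0.0012785372690809838 z 0.07922147195132939
0 0 0
0.06 0 0
0.08 0 0
0.1 470 0.0377 0.047 390 -0.0475 -0.0398
0.12 557 0.0376 0.0469 445 -0.0474 -0.0401
body 5570 [-0.0313  0.031 ] front 0.1718
body 2503 [-0.0358  0.0332] front 0.1704
```

Call:
carry_out(motion=[0.15, 0, 0, 0, 0, 0, 0, 0, 0, 0, 0, 0])

```text
clock: 17.68
tool_pos: [0.5552, 0.1378, 0.1079]
eef_rot: [0.657, 0.754, -0.002, 0.002]
contact_force: [-0.3, -10.4, -1.6]
opening: 0.199
```

Call:
carry_out(motion=[0.15, 0, 0, 0, 0, 0, 0, 0, 0, 0, 0, 0])

```text
clock: 17.92
tool_pos: [0.5551, 0.139, 0.1079]
eef_rot: [0.657, 0.754, -0.002, 0.002]
contact_force: [0.3, -9.5, -2.2]
opening: 0.2
```

Call:
carry_out(motion=[0.15, 0, 0, 0, 0, 0, 0, 0, 0, 0, 0, 0])

```text
clock: 18.18
tool_pos: [0.5549, 0.1401, 0.1079]
eef_rot: [0.657, 0.754, -0.002, 0.002]
contact_force: [0.8, -11.5, -1.8]
opening: 0.206
```

Call:
carry_out(motion=[0.1, 0, 0, 0, 0, 0, 0, 0, 0, 0, 0, 0])

```text
clock: 18.42
tool_pos: [0.5549, 0.1404, 0.1079]
eef_rot: [0.657, 0.754, -0.002, 0.003]
contact_force: [-0.7, -12.4, -2.8]
opening: 0.2
```

Call:
carry_out(motion=[0.1, 0, 0, 0, 0, 0, 0, 0, 0, 0, 0, 0])

```text
clock: 18.68
tool_pos: [0.5548, 0.1407, 0.1079]
eef_rot: [0.657, 0.754, -0.002, 0.003]
contact_force: [-0.1, -12.4, -2.5]
opening: 0.202
```

```bash
python3 rel.py
```

```text
tcp dock [ 0.1212 -0.0025] z 0.1079 yaw 7.82
bar y [-0.01000688  0.00723245] -0.0013872192781235145 z 0.07925967792913474
0 0 0
0.06 0 0
0.08 0 0
0.1 372 0.0374 0.0468 307 -0.0476 -0.04
0.12 561 0.0373 0.0469 429 -0.0475 -0.0401
body 5762 [-0.0317  0.0312] front 0.1752
body 2458 [-0.0358  0.033 ] front 0.1745
```

Call:
carry_out(motion=[-0.2, 0, 0, 0, 0, 0, -0.2, 0, 0, 0, 0, 0, -0.2, 0, 0, 0, 0, 0, 0, 0, 0, 0, 0, 0])

```text
clock: 19.23
tool_pos: [0.5554, 0.1366, 0.1079]
eef_rot: [0.657, 0.754, -0.002, 0.002]
contact_force: [0.1, -9.2, -2.0]
opening: 0.2
```

Call:
carry_out(motion=[-0.2, 0, 0, 0, 0, 0, -0.2, 0, 0, 0, 0, 0, 0, 0, 0, 0, 0, 0])

```text
clock: 19.6
tool_pos: [0.5558, 0.1336, 0.1078]
eef_rot: [0.656, 0.754, -0.001, 0.002]
contact_force: [-0.4, -7.2, -2.2]
opening: 0.199
```

Call:
carry_out(motion=[-0.15, 0, 0, 0, 0, 0, 0, 0, 0, 0, 0, 0])

```text
clock: 19.85
tool_pos: [0.5559, 0.1334, 0.1078]
eef_rot: [0.656, 0.755, -0.001, 0.001]
contact_force: [-0.1, -7.0, -2.9]
opening: 0.2
```

Call:
carry_out(motion=[-0.15, 0, 0, 0, 0, 0, 0, 0, 0, 0, 0, 0])

```text
clock: 20.1
tool_pos: [0.5559, 0.1333, 0.1078]
eef_rot: [0.656, 0.755, -0.0, 0.001]
contact_force: [0.2, -4.8, -3.9]
opening: 0.2
```

The cassette stops at y≈0.1333 while the push force falls, so the pawl is holding it. I'll unload and let go.

Call:
carry_out(motion=[-0.15, 0, 0, 0, 0, 0, -0.1, 0, 0, 0, 0, 0, 0, 0, 0, 0, 0, 0])

```text
clock: 20.48
tool_pos: [0.556, 0.1329, 0.1077]
eef_rot: [0.655, 0.756, 0.001, -0.0]
contact_force: [-1.0, 0.4, -2.9]
opening: 0.205
```

Call:
carry_out(motion=[0, 0, 0, 0, 0, 0, 0, 0, 0, 0, 0, 0, 0, 0, 0, 0, 0, 0, 0, 0, 0, 0, 0, 0, 0, 0, 0, 0, 0, 0, 0, 0, 0, 0, 0, 0], hand=5)

```text
clock: 21.22
tool_pos: [0.556, 0.1315, 0.1077]
eef_rot: [0.656, 0.755, 0.0, 0.0]
contact_force: [0.4, 0.6, -0.0]
opening: 0.564
```

Call:
carry_out(motion=[0, 0, -1, 0, 0, 0, 0, 0, -2, 0, 0, 0, 0, 0, -3, 0, 0, 0, 0, 0, -3, 0, 0, 0, -3, 0, -3, 0, 0, 0, -4, 0, -2, 0, 0, 0, -4, 0, 0, 0, 0, 0, 0, 0, 0, 0, 0, 0])

```text
clock: 22.22
tool_pos: [0.5717, 0.0179, 0.249]
eef_rot: [0.658, 0.753, -0.0, 0.002]
contact_force: [0.1, 0.6, -0.5]
opening: 0.565
```

```bash
python3 - <<'E'
from h import *
st=monitor.get_state();print(st["contact_force"],st["tool_pos"])
p=snapshot("wrist");save(p,"w9");W=world(p,st);F=p["frame"].astype(int)
O=np.array([.5694,.0204]);a=np.radians(98.1);X=np.array([np.cos(a),np.sin(a)]);Y=np.array([-X[1],X[0]])
L=np.dstack([(W[...,:2]-O)@X,(W[...,:2]-O)@Y,W[...,2]])
k=(F[...,2]>F[...,0]+50)&(L[...,2]>.07)&(L[...,2]<.09)&(abs(L[...,1])<.03);q=L[k];print(k.sum(),np.percentile(q,[1,50,99],0).round(4))
E
```

```text
[ 0.08196109  0.58064669 -0.53798334] [0.57172647 0.01792589 0.24896585]
1516 [[ 0.0899 -0.0093  0.0769]
 [ 0.1143 -0.0011  0.0789]
 [ 0.1374  0.0071  0.0805]]
```

View pics/w9.png

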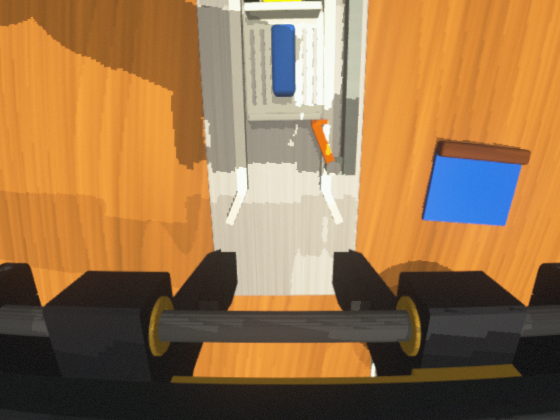

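The picture shows the cassette flat in the lane, with its bar at (283,60), against the yellow ejector. The orange pawl's tip at (318,122) is behind its rear plate, and the gripper is clear.

```bash
python3 -c "
from h import *
print(workorder.finish_job())"
```

```text
the job is handed in; nothing more can be done
None
```

The blue-gripped cassette is loaded, and the job was handed in after about 22 s of the 64 s allowed. No verdict comes back, so what follows is from my own checks.

- **What I did:** I set the cassette flat on the loading plate and slid it along the lane. The ejector met it at a tool position of about y = 0.126 m. I pushed on until it just touched the bumpers, at about 12.4 N in total, which is a little below the 14 to 20 N the task gives for being on them. I estimate only about 2 N of that was on the bumpers.
- **Pawl check:** When I backed off, the cassette stopped at y ≈ 0.133 m while the push force fell from about 7 N to 0. That puts the ejector about 7 mm in, with the pawl carrying the load.
- **Last checks:** After I let go, the final picture shows the pawl's tip behind the rear plate, with the gripper clear and about 0 N on the wrist. The grip bar's centre is at x ≈ 0.114 m in the bay's frame, about 1 mm off the middle line, and its top is at z ≈ 0.079 m, which fits lying flat.
- **Small disagreements:** Camera and tool readings differed by 1 to 1.5 mm sideways, so I centred on the rails as seen in the wrist picture. For a short stretch of the slide the cassette pressed on the floor with about 11 N, which I eased off.
- **Other objects:** The arm stayed clear of the red cassette, bowl and scraper throughout. I did not measure their positions again at the end.

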